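# Snap the retaining clip onto a stirrer-drive spindle with the clip fork

### The arm

A 7-joint arm with a two-finger parallel gripper is mounted at the origin on a cart in front of the work surface, level with it; the furniture and walls round the work are solid. World frame = base frame: x ahead of the robot, y to its left, z up, the work surface at z = 0. Lengths are in m, angles in rad, forces in N, time in s.
With the tool pointing down it reaches from about 0.4 to 0.925 m from the base axis. Payload 4.1 kg.
Tool frame: the origin (TCP) lies on the centre line of the jaws, within the pads' length; the fingertips stand 11 mm ahead of it and the grasp point (between the pads) lies 8 mm behind it; z points along the fingers, y is the line along which they close (so a half turn about z gives the same grasp; the last joint's range is limited). The gripper opens to 85 mm and grips with 20 to 120 N. Pads are 22 mm wide; open, the fingers measure 114 mm over their backs; the gripper's body (76 mm by 85 mm) begins 54 mm behind the grasp point. The pads swing forward as they close: fully open they stand 13 mm farther back than shut.
Start: joints at [1.072, 0.398, 0.045, 1.537, -0.019, 1.207, -0.051], TCP at [0.253, -0.599, 0.242] pointing down, gripper open.
Joint ranges: [-2.82, 2.82], [-0.49, 2.23], [-1.37, 1.46], [0, 2.46], [-1.36, 4.5], [0.23, 2], [-2.94, 2.94]. Speed limits (rad/s): [2.57, 2.57, 3.14, 3.14, 3.14, 3.14, 3.14].

### API

Orientations are given as a unit quaternion [x, y, z, w].
In Python, from cell import ctrl gives the robot as it stands. The module is installed in compiled form; this text tells all that it offers.
- The arm moves only by the tool move_arm, never from a script. Its argument "commands" is a list of rows, each an object of numbers: "dx", "dy", "dz": the shift along the tool's x, y, z in cm; "spin": the turn about the tool's z in rad; "fingers": the opening in per cent of the stroke, from 0 (shut) to 100 (fully open). A call has 1 to 8 rows; each row is the pose to reach, as a shift and turn from the pose commanded when the call began, along the tool's axes at that moment; what a row does not reach only later rows make up. A row lasts 1/12 s, in which the tool goes at most 41.7 mm and 7.16 degrees, less where a joint would pass 70% of its speed; a pose out of reach is approached as far as the arm can. A call with a gripper value outside its range is refused whole. The fingers move at their own pace and stop on an object; "newtons" is the grip in N (left out, the last holds). Time passes only in rows, so rows that repeat a pose let the fingers close. It gives the time, the measured TCP pose, the force, the opening and the grip force at its end, in the units of the state.
- ctrl.get_state(): the state, without advancing time (a new reading comes with each control period).
- ctrl.get_image(name): name is "scene" or "top" or "wrist"; returns a dict with "frame" (384x512x3 uint8, red, green, blue), "fx", "fy", "cx", "cy" (pixels), "dist_coeffs" ([k1, k2, p1, p2, k3] as OpenCV has them; the pictures are not rectified), "extrinsics" (4x4, takes a point from camera to world coordinates). Camera axes: x right, y up, looking along -z (the intrinsics and any distortion apply to the point x, -y, -z); pixel columns grow to the right and rows downward; lengths in m; the calibration is good to about 2 mm. A picture is of the moment at which its call begins. There is no depth.
- ctrl.job_done(): hands the job in; it is judged then, once.
The state is a dict: "t": time; "joint_pos": joint angles; "qd": joint speeds; "tau": joint torques, N m; "position": TCP position; "tool_rot": TCP orientation; "wrist_force": force on the tool from outside, world axes, zero at the start; "moment": the same for the moment, N m; "grip_width": finger opening in m; "grip_force": force on a finger pad.
Only numpy, scipy, OpenCV 4.12 (cv2) and the standard library are available. Lean on these libraries where they do the work, as an engineer would, in place of code of your own. Each camera call takes 0.05 s, during which the arm holds its last target. There are 200 camera calls.

### The job

Secure the drive unit's spindle: take the fork tool by its handle, push the loose split clip that lies on the drive's top plate sideways under the spindle's head until it snaps fully home in the groove, without forcing it (stop as soon as it is felt to bottom) and without touching the clip with the fingers. Then put the fork tool back on the grey mat, standing on its handle's underside as it stood before, and leave the glassware and the crucible where they are.

Things in the scene. Friction and masses are not known exactly. Their poses are not given: they have to be found in the camera images.
- drive: drive unit fixed to the bench: grey housing with a steel top plate 177 mm (x) by 92 mm (y), plate top 50 mm above the bench. A dark motor can 50 mm across stands on its +x end, 37 to 87 mm from the origin, up to z = 96 mm. Origin: at bench level under the middle of the plate's slot; z up, +x is the direction in which the clip is pushed on.
- slot_mid (a point): middle of the slot on the drive's plate top (axes as the drive). The steel spindle stands on the line y = 0 with its axis anywhere from 18 mm before to 18 mm beyond this point along x: clamped there, NOT reported, to be found by feel or camera. Its round head is 26 mm across, 8.5 to 17.5 mm above the plate (screw to 20 mm); the groove is the 8.5 mm gap beneath.
- plate_edge (a point): middle of the top plate's front edge, 85 mm before slot_mid; the fork's handle must stay in front of it. Feel of the push: the groove's core widens toward +x, so the push grows over about 10 mm to some 8 to 18 N; then the clip's tips drop behind it, the force falls, the clip jumps up to 4 mm ahead and bottoms on the core's rigid nose, where force rises steeply. Above 25 N it is forced.
- clip: loose split retaining clip of round steel bar, 6 mm thick, 26 mm long (x), 34 mm wide (y), 50 g, slippery; lies on the drive's plate 45 to 52 mm before slot_mid, mouth toward the spindle. Origin: underside, at the seat centre, which lies on the spindle's axis when home. +x points out of the mouth; two sprung arm tips 6.3 mm ahead. They first touch the core about 15 mm short of home.
- clip_back (a point): middle of the clip's outer back, 16.3 mm behind the clip's origin and 3 mm above its underside: where the fork's mouth bears
- fork: fork tool, 150 g: black upright handle block 80 mm (x) by 20 mm (y) by 36 mm high; a steel blade and fork come out of its +x end at half height. Origin: centre of the handle's underside; z up, +x toward the fork. Grasp the handle across y at the origin; balance point 20 mm ahead. It stands on the mat on the handle's underside.
- fork_mouth (a point): middle of the fork's inner cross face, 132 mm ahead of the fork's origin and 18 mm above the underside. The fork's bars are 8 mm high (14 to 22 mm above the underside). Its prongs reach 22 mm beyond the mouth; inside width 36 mm, 44 mm at the splayed tips; slanted inner corners centre the clip's back.
- mat: flat grey mat fixed to the bench, 240 mm (x) by 130 mm (y), 3 mm thick; origin at the centre of its underside. Keep the handle's centre at least 15 mm inside its edges.
- crucible: bystander: small loose white porcelain crucible, 45 mm across, 39 mm high, origin centre of underside
- erlenmeyer: bystander: loose conical flask, 67 mm across, 126 mm high, origin centre of underside
- beaker_250: bystander: loose beaker, 73x79x95 mm, origin centre of underside

How it is judged:
By the outcome, as a careful person would: the job done as asked, in the order asked, and still so for the second after the job is handed in, with the robot touching nothing.
It also fails if it takes over 72 s, if anything falls off the work surface, if the arm or the gripper's body presses on something with over 40 N, if the wrist force passes 120 N, or if a joint passes its speed limit or range.

## Working session

There is one attempt and no reset: what is moved stays moved. The work goes in short steps, Python scripts to look and compute and a tool call to move; the robot and the scene stay as the last step left them, time stands still between calls to the robot, and variables do not carry over. Pictures are saved under pics/ and viewed, at most 10 in all, crops included, and the job is handed in when it is done.

Besides the shell and the picture viewer there is one more tool, called after "Request:" as name(argument=value, ...) on one line, values as JSON. move_arm: Moves the arm, as the interface text tells. Its arguments: {"type":"object","properties":{"commands":{"type":"array"},"newtons":{"type":"number"}},"required":["commands"]}

```bash
mkdir -p pics; cat > h.py <<'E'
import numpy as np, cv2
from cell import ctrl
def grab(n,f=None):
    d=ctrl.get_image(n)
    if f: cv2.imwrite('pics/'+f,d['frame'][:,:,::-1])
    return d
def K(d): return np.array([[d['fx'],0,d['cx']],[0,d['fy'],d['cy']],[0,0,1.]]),np.array(d['dist_coeffs'],float)
def p2w(d,uv,z):
    k,c=K(d);E=np.array(d['extrinsics'])
    u=cv2.undistortPoints(np.array(uv,float).reshape(-1,1,2),k,c).reshape(-1,2)
    r=np.c_[u[:,0],-u[:,1],-np.ones(len(u))]@E[:3,:3].T
    o=E[:3,3]; return o+r*((np.broadcast_to(z,len(u))-o[2])/r[:,2])[:,None]
def w2p(d,P):
    k,c=K(d);E=np.array(d['extrinsics'])
    q=(np.array(P,float).reshape(-1,3)-E[:3,3])@E[:3,:3]
    q=q*[1,-1,-1]
    return cv2.projectPoints(q,np.zeros(3),np.zeros(3),k,c)[0].reshape(-1,2)
E
python3 - <<'E'
from h import *
for n in ['top','scene']:
    d=grab(n,n+'1.png'); print(n,d['fx'],d['cx'],d['cy'],d['dist_coeffs'],np.round(d['extrinsics'],3).tolist())
a=cv2.imread('pics/top1.png');b=cv2.imread('pics/scene1.png')
cv2.imwrite('pics/topb.png',cv2.resize(a,(800,600),interpolation=cv2.INTER_CUBIC))
s=ctrl.get_state();print({k:np.round(v,3).tolist() for k,v in s.items()})
E
```

```text
top 420.66969777019466 253.35935781854133 188.69329494849958 [-0.00824501  0.          0.          0.          0.        ] [[-0.015, 0.993, -0.118, 0.428], [-1.0, -0.015, -0.002, -0.034], [-0.004, 0.118, 0.993, 1.411], [0.0, 0.0, 0.0, 1.0]]
scene 434.7400799776085 262.1385518683932 193.6988100031465 [-0.01454923  0.          0.          0.          0.        ] [[-0.745, 0.455, -0.488, -0.026], [-0.667, -0.506, 0.547, 0.661], [0.002, 0.733, 0.68, 0.933], [0.0, 0.0, 0.0, 1.0]]
{'t': 0.1, 'joint_pos': [1.072, 0.399, 0.045, 1.538, -0.019, 1.207, -0.051], 'qd': [0.0, -0.001, 0.001, -0.003, -0.001, -0.0, -0.002], 'tau': [0.004, -47.626, 1.37, -25.495, 0.012, 0.005, -0.0], 'position': [0.253, -0.598, 0.241], 'tool_rot': [0.98, 0.199, -0.0, -0.001], 'wrist_force': [0.324, -0.391, -0.544], 'moment': [-0.049, 0.008, -0.029], 'grip_force': 0.0, 'grip_width': 0.085}
```

View pics/topb.png

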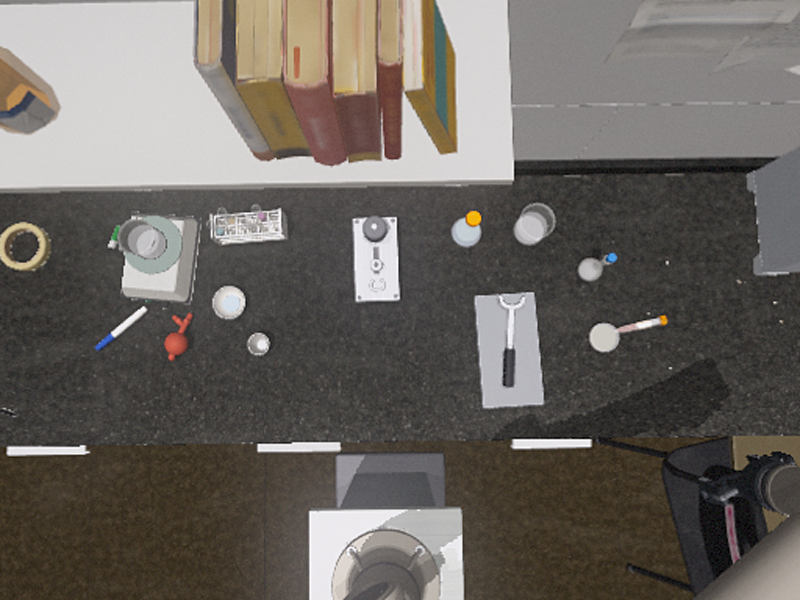

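View pics/scene1.png

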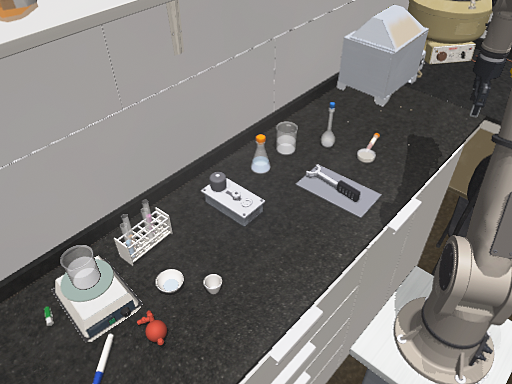

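The top view shows the drive around (376,258), its motor at (375,228), clip at (377,285), and the fork on the mat with its handle at (509,367) and fork at (512,300). The scene view agrees. Next I zoom in.

```bash
python3 - <<'E'
from h import *
a=cv2.imread('pics/top1.png')[132:264,220:356]
cv2.imwrite('pics/crop.png',cv2.resize(a,None,fx=4.5,fy=4.5,interpolation=cv2.INTER_CUBIC))
d=grab('top')
f=.64
print(p2w(d,np.array([[354,218],[396,217],[400,301],[356,302],[377,285],[376,264]])*f,.05).round(3))
print(p2w(d,np.array([[509,385],[509,350],[512,306],[476,296],[536,293],[543,403],[484,408]])*f,[.039,.039,.021,.003,.003,.003,.003]).round(3))
E
```

```text
[[ 0.755  0.055  0.05 ]
 [ 0.756 -0.033  0.05 ]
 [ 0.577 -0.039  0.05 ]
 [ 0.577  0.052  0.05 ]
 [ 0.612  0.008  0.05 ]
 [ 0.656  0.01   0.05 ]]
[[ 0.4   -0.262  0.039]
 [ 0.473 -0.264  0.039]
 [ 0.566 -0.277  0.021]
 [ 0.591 -0.203  0.003]
 [ 0.595 -0.333  0.003]
 [ 0.361 -0.338  0.003]
 [ 0.352 -0.213  0.003]]
```

View pics/crop.png

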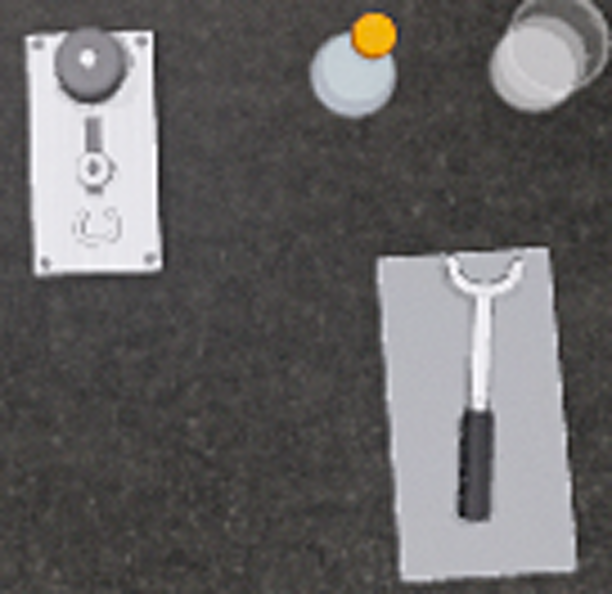

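Request:
move_arm(commands=[{"dx": 3.75, "dy": -2.97, "spin": 0.12}, {"dx": 7.5, "dy": -5.94, "spin": 0.24}, {"dx": 11.2, "dy": -8.9, "spin": 0.36}, {"dx": 14.9, "dy": -11.8, "spin": 0.45}, {"dx": 18.4, "dy": -14.6, "spin": 0.49}, {"dx": 21.5, "dy": -17, "spin": 0.49}, {"dx": 24, "dy": -19, "spin": 0.49}, {"dx": 24, "dy": -19, "spin": 0.49}])

```text
schema error: expected keys dx, dy, dz, spin, fingers
```

```bash
cat >> h.py <<'E'
from scipy.spatial.transform import Rotation as R
def st():
    s=ctrl.get_state();r=R.from_quat(s['tool_rot']).as_matrix()
    print('t',round(s['t'],2),'p',np.round(s['position'],4),'yaw',np.degrees(np.arctan2(r[1,0],r[0,0])).round(2),'z',r[:,2].round(3),'F',np.round(s['wrist_force'],1),'M',np.round(s['moment'],2),'w',round(s['grip_width'],4),'g',round(s['grip_force'],1)); return s,r
def go(p,yaw):
    s,r=st(); d=r.T@(np.array(p)-s['position'])*100
    y0=np.arctan2(r[1,0],r[0,0]); print('cm',d.round(2),'spin',round(y0-np.radians(yaw),3))
E
python3 - <<'E'
from h import *
st(); d=grab('wrist','w1.png'); print(np.round(d['extrinsics'],3).tolist())
cv2.imwrite('pics/w1b.png',cv2.resize(d['frame'][:,:,::-1],(800,600)))
E
```

```text
t 0.15 p [ 0.2529 -0.5983  0.2415] yaw 22.91 z [-0.001  0.001 -1.   ] F [ 0.1 -0.6 -0.6] M [-0.   -0.01 -0.04] w 0.0853 g 0.0
[[0.39, 0.89, 0.238, 0.312], [-0.921, 0.377, 0.1, -0.573], [-0.001, -0.258, 0.966, 0.373], [0.0, 0.0, 0.0, 1.0]]
```

View pics/w1b.png

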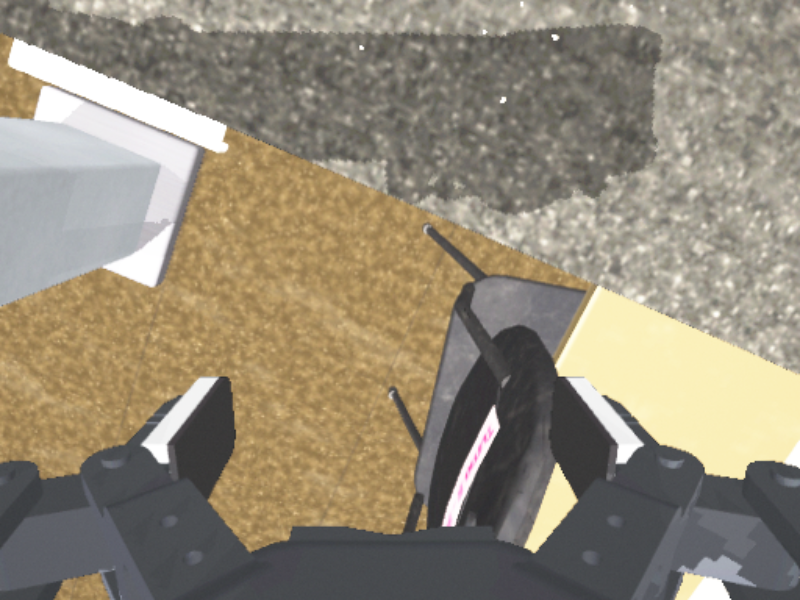

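The move was refused because every key is needed, so this view still shows the floor and the fingers, with tool +x pointing up in the picture.

Request:
move_arm(commands=[{"dx": 3.2, "dy": -2.5, "dz": 0, "spin": 0.12, "fingers": 100}, {"dx": 6.4, "dy": -5, "dz": 0, "spin": 0.24, "fingers": 100}, {"dx": 9.6, "dy": -7.5, "dz": 0, "spin": 0.36, "fingers": 100}, {"dx": 12.8, "dy": -10, "dz": 0, "spin": 0.45, "fingers": 100}, {"dx": 16, "dy": -12.6, "dz": 0, "spin": 0.49, "fingers": 100}, {"dx": 19.2, "dy": -15.1, "dz": 0, "spin": 0.49, "fingers": 100}, {"dx": 22, "dy": -17.4, "dz": 0, "spin": 0.49, "fingers": 100}, {"dx": 23.5, "dy": -18.6, "dz": 0, "spin": 0.49, "fingers": 100}])

```text
t: 0.87
position: [0.3997, -0.3308, 0.2424]
tool_rot: [0.999, -0.042, 0.001, -0.001]
wrist_force: [0.4, 0.5, -0.4]
grip_width: 0.0853
grip_force: 0.0
```

```bash
python3 - <<'E'
from h import *
go([.437,-.263,.25],-5)
E
```

```text
t 0.87 p [ 0.3997 -0.3308  0.2424] yaw -4.8 z [ 0.001  0.002 -1.   ] F [ 0.4  0.5 -0.4] M [ 0.03 -0.02 -0.03] w 0.0853 g 0.0
cm [ 3.15 -7.07 -0.75] spin 0.003
```

Request:
move_arm(commands=[{"dx": 1.5, "dy": -3.3, "dz": 0, "spin": 0, "fingers": 100}, {"dx": 3, "dy": -6.6, "dz": 0, "spin": 0, "fingers": 100}, {"dx": 3, "dy": -6.6, "dz": 0, "spin": 0, "fingers": 100}, {"dx": 3, "dy": -6.6, "dz": 0, "spin": 0, "fingers": 100}])

```text
t: 1.2
position: [0.4342, -0.2705, 0.2423]
tool_rot: [0.999, -0.042, 0.0, -0.0]
wrist_force: [-0.4, -0.6, -0.5]
grip_width: 0.0853
grip_force: 0.0
```

```bash
python3 - <<'E'
from h import *
st(); d=grab('wrist','w2.png'); print(np.round(d['extrinsics'],3).tolist())
cv2.imwrite('pics/w2b.png',cv2.resize(d['frame'][:,:,::-1],(800,600)))
E
```

```text
t 1.2 p [ 0.4342 -0.2705  0.2423] yaw -4.85 z [ 0.  0. -1.] F [-0.4 -0.6 -0.5] M [-0.08  0.04 -0.03] w 0.0853 g 0.0
[[-0.084, 0.963, 0.257, 0.498], [-0.996, -0.081, -0.022, -0.276], [-0.0, -0.258, 0.966, 0.373], [0.0, 0.0, 0.0, 1.0]]
```

View pics/w2b.png

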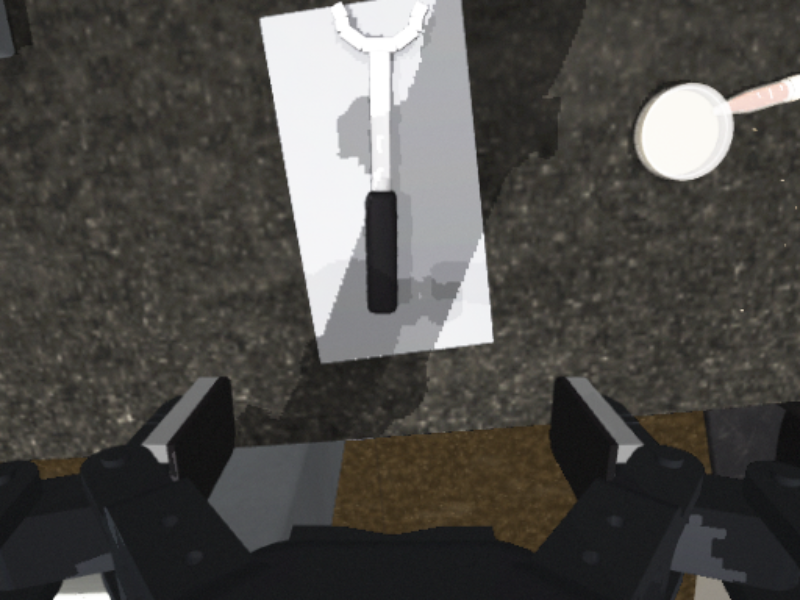

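The wrist view shows the fork: handle from (381,191) to (382,312), blade up to the fork at (380,45), prong tips at (337,8) and (425,8). It is almost vertical in the picture.

```bash
python3 - <<'E'
from h import *
d=grab('wrist')
pts=np.array([[382,312],[381,193],[380,52],[337,8],[425,8],[262,18],[462,0],[493,342],[321,362]])*.64
w=p2w(d,pts,[.039,.039,.025,.025,.025,.003,.003,.003,.003]); print(w.round(4))
f=d['frame'];hs=f[100:215,200:290].astype(int); m=(hs.sum(2)<150)&(hs.max(2)-hs.min(2)<30)
m=m.astype(np.uint8)
n,l,s,c=cv2.connectedComponentsWithStats(m); i=1+np.argmax(s[1:,4]); print(s[i])
ys,xs=np.where(l==i); rc=cv2.minAreaRect(np.c_[xs+200,ys+100].astype(np.float32)); print(rc)
b=cv2.boxPoints(rc)+.0; W=p2w(d,b,.039);print(W.round(4))
# model project
for x0,y0,yaw in [(.4365,-.2635,-4.85)]:
  T=R.from_euler('z',yaw,degrees=True).as_matrix()
  P=[[sx*.04,sy*.01,z] for z in(.0,.036) for sx in(-1,1) for sy in(-1,1)]
  print((w2p(d,np.array(P)@T.T+[x0,y0,.003])/.64).round(1))
E
```

```text
[[ 0.3993 -0.2631  0.039 ]
 [ 0.4758 -0.2695  0.039 ]
 [ 0.5596 -0.2764  0.025 ]
 [ 0.5867 -0.253   0.025 ]
 [ 0.5821 -0.3055  0.025 ]
 [ 0.5911 -0.2028  0.003 ]
 [ 0.5902 -0.3311  0.003 ]
 [ 0.3586 -0.3409  0.003 ]
 [ 0.3541 -0.2126  0.003 ]]
[  32   21   20   78 1422]
((241.5, 159.5), (77.0, 19.0), 90.0)
[[ 0.4792 -0.2583  0.039 ]
 [ 0.4776 -0.2766  0.039 ]
 [ 0.4005 -0.2698  0.039 ]
 [ 0.4022 -0.2505  0.039 ]]
[[393.  301.7]
 [365.3 301.8]
 [392.7 188.9]
 [363.5 189. ]
 [393.2 316.3]
 [362.7 316.4]
 [392.9 192.4]
 [360.5 192.5]]
```

Request:
move_arm(commands=[{"dx": 0.25, "dy": -0.42, "dz": 3.5, "spin": 0, "fingers": 80}, {"dx": 0.25, "dy": -0.42, "dz": 7, "spin": 0, "fingers": 80}, {"dx": 0.25, "dy": -0.42, "dz": 10.5, "spin": 0, "fingers": 80}, {"dx": 0.25, "dy": -0.42, "dz": 14, "spin": 0, "fingers": 80}, {"dx": 0.25, "dy": -0.42, "dz": 17, "spin": 0, "fingers": 80}, {"dx": 0.25, "dy": -0.42, "dz": 18.5, "spin": 0, "fingers": 80}, {"dx": 0.25, "dy": -0.42, "dz": 18.5, "spin": 0, "fingers": 80}, {"dx": 0.25, "dy": -0.42, "dz": 18.5, "spin": 0, "fingers": 80}])

```text
t: 1.97
position: [0.4347, -0.2702, 0.0568]
tool_rot: [0.999, -0.046, -0.001, -0.0]
wrist_force: [-0.5, 0.4, 0.3]
grip_width: 0.0687
grip_force: 0.0
```

```bash
python3 - <<'E'
from h import *
go([.437,-.2665,.017],-4.85); d=grab('wrist','w3.png')
cv2.imwrite('pics/w3b.png',cv2.resize(d['frame'][:,:,::-1],(640,480)))
E
```

```text
t 1.97 p [ 0.4347 -0.2702  0.0568] yaw -5.31 z [-0.002  0.    -1.   ] F [-0.5  0.4  0.3] M [ 0.01 -0.01  0.  ] w 0.0687 g 0.0
cm [ 0.2  -0.39  3.98] spin -0.008
```

View pics/w3b.png

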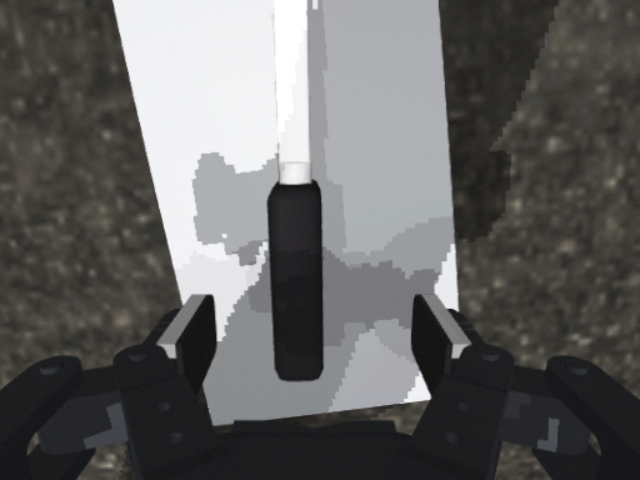

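The handle lies at columns 268–322 and rows 182–380 with its middle at about column 297, while the jaws' middle is at about 314, so the tool needs a small shift to its −y.

```bash
python3 - <<'E'
from h import *
d=grab('wrist'); s,r=st()
w=p2w(d,np.array([[275,372],[322,372],[269,190],[321,190],[298,381],[295,182]])*.8,.039); print(w.round(4)); print(((w-s['position'])@r*100).round(2))
P=s['position']+ (np.array([[0,0,-.008],[0,0,.011]])@r.T); print((w2p(d,P)/.8).round(1))
E
```

```text
t 2.07 p [ 0.4365 -0.2705  0.0586] yaw -5.26 z [ 0.002 -0.002 -1.   ] F [ 0.2 -0.8  1.3] M [ 0.02 -0.06 -0.02] w 0.0679 g 0.0
[[ 0.4063 -0.2521  0.039 ]
 [ 0.4046 -0.2708  0.039 ]
 [ 0.4792 -0.2584  0.039 ]
 [ 0.4775 -0.2768  0.039 ]
 [ 0.4014 -0.2609  0.039 ]
 [ 0.4811 -0.2679  0.039 ]]
[[-3.18 -1.55  1.96]
 [-3.18  0.33  1.96]
 [ 4.13 -1.59  1.97]
 [ 4.13  0.25  1.98]
 [-3.59 -0.64  1.96]
 [ 4.41 -0.67  1.97]]
[[313.9 332.8]
 [313.9 307.9]]
```

Request:
move_arm(commands=[{"dx": 0.35, "dy": -0.63, "dz": 0, "spin": 0, "fingers": 80}, {"dx": 0.35, "dy": -0.63, "dz": 2, "spin": 0, "fingers": 80}, {"dx": 0.35, "dy": -0.63, "dz": 3.4, "spin": 0, "fingers": 80}, {"dx": 0.35, "dy": -0.63, "dz": 4, "spin": 0, "fingers": 80}, {"dx": 0.35, "dy": -0.63, "dz": 4, "spin": 0, "fingers": 80}, {"dx": 0.35, "dy": -0.63, "dz": 4, "spin": 0, "fingers": 80}])

```text
t: 2.57
position: [0.4405, -0.2631, 0.0181]
tool_rot: [0.999, -0.045, 0.001, 0.0]
wrist_force: [0.5, -1.1, -0.4]
grip_width: 0.0684
grip_force: 0.0
```

```bash
python3 - <<'E'
from h import *
d=grab('wrist','w4.png'); s,r=st()
g=cv2.cvtColor(d['frame'],cv2.COLOR_RGB2GRAY)
for row in (270,285,300): print(row, ''.join('%4d'%v for v in g[row,150:350:5]))
print((w2p(d,s['position']+(np.array([[0,0,-.008]])@r.T))).round(1))
E
```

```text
t 2.62 p [ 0.4407 -0.2633  0.0183] yaw -5.16 z [ 0.002 -0.001 -1.   ] F [0.2 0.1 0.5] M [-0.04 -0.04 -0.04] w 0.0682 g 0.0
270   21  21  19  21  20 123 127 176 124 123 123 122 122 123 124 122  25  25  28  29  27  27  29  27  27  27 118 123 122 123 124 123 123 123 122 123  20  21  23  21
285   20  19  21  22  39 142 141 141 142 142 121 122 141 142 141 128  22  24  27  26  26  26  26  28  27  22 118 123 122 121 123 122 124 129 155 153 142  21  23  22
300   20  23  20 132 142 142 141 141 143 142 144 144 142 141 142 141  22  26  29  28  30  28  28  27  25  25 122 122 124 121 128 156 156 155 155 153 152 155  22  20
[[251.8 266.8]]
```

Request:
move_arm(commands=[{"dx": 0, "dy": 0, "dz": 0.1, "spin": 0, "fingers": 0}, {"dx": 0, "dy": 0, "dz": 0.1, "spin": 0, "fingers": 0}, {"dx": 0, "dy": 0, "dz": 0.1, "spin": 0, "fingers": 0}, {"dx": 0, "dy": 0, "dz": 0.1, "spin": 0, "fingers": 0}, {"dx": 0, "dy": 0, "dz": 0.1, "spin": 0, "fingers": 0}, {"dx": 0, "dy": 0, "dz": 0.1, "spin": 0, "fingers": 0}, {"dx": 0, "dy": 0, "dz": 0.1, "spin": 0, "fingers": 0}], newtons=100)

```text
t: 3.2
position: [0.4401, -0.2633, 0.0169]
tool_rot: [0.999, -0.045, 0.0, 0.0]
wrist_force: [-1.4, -0.1, 5.8]
grip_width: 0.0187
grip_force: 97.8
```

```bash
python3 - <<'E'
from h import *
st()
E
```

```text
t 3.2 p [ 0.4401 -0.2633  0.0169] yaw -5.17 z [ 0.001 -0.    -1.   ] F [-1.4 -0.1  5.8] M [0.12 0.22 0.01] w 0.0187 g 97.8
```

Request:
move_arm(commands=[{"dx": 0, "dy": 0, "dz": -1, "spin": 0, "fingers": 0}, {"dx": 0, "dy": 0, "dz": -4, "spin": 0, "fingers": 0}, {"dx": 0, "dy": 0, "dz": -8, "spin": 0, "fingers": 0}, {"dx": 0, "dy": 0, "dz": -12, "spin": 0, "fingers": 0}, {"dx": 0, "dy": 0, "dz": -16, "spin": 0, "fingers": 0}, {"dx": 0, "dy": 0, "dz": -20, "spin": 0, "fingers": 0}, {"dx": 1, "dy": -2, "dz": -23, "spin": -0.05, "fingers": 0}, {"dx": 3, "dy": -4, "dz": -23, "spin": -0.08, "fingers": 0}])

```text
t: 3.87
position: [0.4748, -0.2287, 0.254]
tool_rot: [1.0, -0.007, 0.005, 0.003]
wrist_force: [2.0, 0.1, -1.5]
grip_width: 0.0187
grip_force: 97.7
```

```bash
python3 - <<'E'
from h import *
go([.6,-.09,.25],1.5)
E
```

```text
t 3.87 p [ 0.4748 -0.2287  0.254 ] yaw -0.79 z [ 0.011 -0.006 -1.   ] F [ 2.   0.1 -1.5] M [ 0.04 -0.04  0.05] w 0.0187 g 97.7
cm [ 12.32 -14.04   0.45] spin -0.04
```

Request:
move_arm(commands=[{"dx": 2, "dy": -2.3, "dz": 0, "spin": -0.04, "fingers": 0}, {"dx": 4, "dy": -4.6, "dz": 0, "spin": -0.04, "fingers": 0}, {"dx": 6.5, "dy": -7.4, "dz": 0, "spin": -0.04, "fingers": 0}, {"dx": 9, "dy": -10.2, "dz": 0, "spin": -0.04, "fingers": 0}, {"dx": 11, "dy": -12.5, "dz": 0, "spin": -0.04, "fingers": 0}, {"dx": 12.3, "dy": -14, "dz": 0, "spin": -0.04, "fingers": 0}, {"dx": 12.3, "dy": -14, "dz": 0, "spin": -0.04, "fingers": 0}, {"dx": 12.3, "dy": -14, "dz": 0, "spin": -0.04, "fingers": 0}])

```text
t: 4.53
position: [0.5976, -0.0856, 0.2459]
tool_rot: [1.0, 0.016, -0.001, -0.0]
wrist_force: [-0.8, -0.6, -1.4]
grip_width: 0.0189
grip_force: 97.7
```

Request:
move_arm(commands=[{"dx": 0, "dy": 0, "dz": 0, "spin": 0, "fingers": 0}, {"dx": 0, "dy": 0, "dz": 0, "spin": 0, "fingers": 0}, {"dx": 0, "dy": 0, "dz": 0, "spin": 0, "fingers": 0}])

```text
t: 4.78
position: [0.5969, -0.0887, 0.2464]
tool_rot: [1.0, 0.014, -0.0, 0.0]
wrist_force: [-1.0, 0.1, -2.1]
grip_width: 0.0189
grip_force: 97.7
```

```bash
python3 - <<'E'
from h import *
d=grab('wrist','w5.png'); st()
np.savez('w5',**{k:np.array(v) for k,v in d.items()})
cv2.imwrite('pics/w5b.png',cv2.resize(d['frame'][:,:,::-1],(800,600),interpolation=cv2.INTER_CUBIC))
E
```

```text
t 4.83 p [ 0.5971 -0.0885  0.2464] yaw 1.59 z [-0.    -0.001 -1.   ] F [ 0.5 -0.4 -1.9] M [ 0.01 -0.02 -0.07] w 0.019 g 97.7
```

View pics/w5b.png

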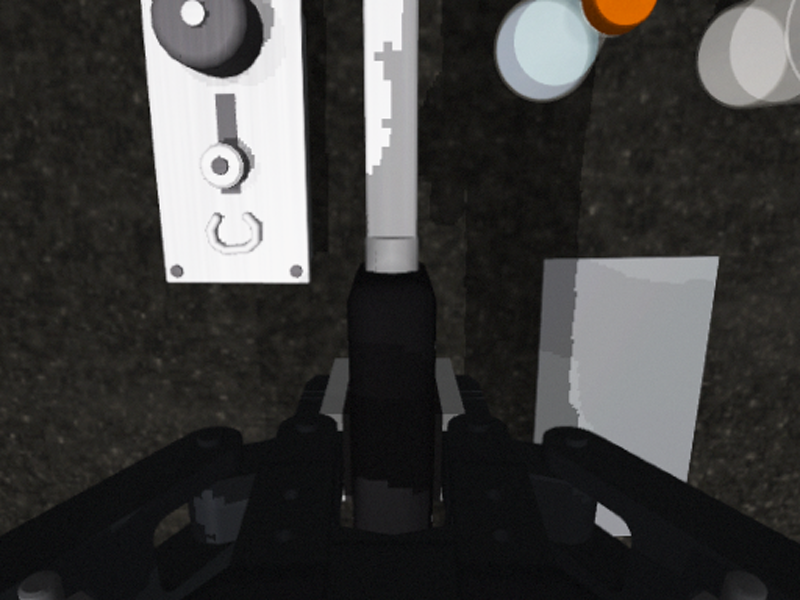

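The drive plate's front corners are at (166,283) and (310,281), the slot runs over rows 93–193 at about x=228, and the screw on the spindle head is at (220,166). The clip spans x 206–262 and y 212–253, with its mouth up.

```bash
python3 - <<'E'
from h import *
d=dict(np.load('w5.npz'))
pts=np.array([[166,283],[310,281],[142,5],[300,5],[216,94],[235,94],[220,166],[222,165],[206,232],[262,232],[235,254],[234,212],[177,271],[296,271],[193,13],[214,213],[252,213]])*.64
z=[.05]*6+[.07,.0675]+[.053]*2+[.053,.053,.05,.05,.096,.053,.053]
w=p2w(d,pts,z)
for n,p in zip('FL FR BL BR slL slR screw head clL clR clback cltip scL scR motor tipL tipR'.split(),w): print(n,p.round(4))
f=d['frame'][:,:,::-1][120:170,110:190]; cv2.imwrite('pics/w5c.png',cv2.resize(f,None,fx=9,fy=9,interpolation=cv2.INTER_NEAREST))
E
```

```text
FL [0.5798 0.0549 0.05  ]
FR [ 0.5836 -0.0374  0.05  ]
BL [0.7425 0.0576 0.05  ]
BR [ 0.7433 -0.0328  0.05  ]
slL [0.6944 0.0168 0.05  ]
slR [0.6946 0.0056 0.05  ]
screw [0.6537 0.01   0.07  ]
head [0.6542 0.0096 0.0675]
clL [0.6135 0.026  0.053 ]
clR [ 0.6143 -0.0086  0.053 ]
clback [0.6002 0.0086 0.053 ]
cltip [0.6261 0.0081 0.053 ]
scL [0.5878 0.0471 0.05  ]
scR [ 0.5898 -0.0286  0.05  ]
motor [0.7275 0.0122 0.096 ]
tipL [0.6252 0.0204 0.053 ]
tipR [ 0.6258 -0.0029  0.053 ]
```

View pics/w5c.png

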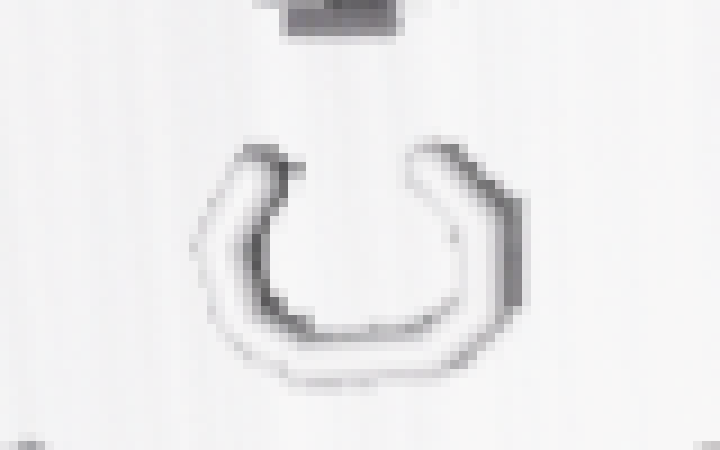

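The crop shows the clip lying straight (tips level at row 150) and centred within about 1 mm of the spindle line. I now move the fork to in front of the clip.

Request:
move_arm(commands=[{"dx": -2, "dy": -1, "dz": 0, "spin": 0, "fingers": 0}, {"dx": -5, "dy": -3, "dz": 0, "spin": 0, "fingers": 0}, {"dx": -8, "dy": -5, "dz": 0, "spin": 0, "fingers": 0}, {"dx": -11, "dy": -7, "dz": 1, "spin": 0, "fingers": 0}, {"dx": -14, "dy": -8.5, "dz": 4, "spin": 0, "fingers": 0}, {"dx": -15.7, "dy": -9.7, "dz": 7, "spin": 0, "fingers": 0}, {"dx": -15.7, "dy": -9.7, "dz": 10, "spin": 0, "fingers": 0}, {"dx": -15.7, "dy": -9.7, "dz": 12, "spin": 0, "fingers": 0}])

```text
t: 5.5
position: [0.435, 0.0051, 0.1245]
tool_rot: [1.0, 0.015, -0.001, 0.0]
wrist_force: [0.1, -0.3, -1.1]
grip_width: 0.0188
grip_force: 97.8
```

Request:
move_arm(commands=[{"dx": 0, "dy": 0, "dz": 3, "spin": 0, "fingers": 0}, {"dx": 0, "dy": 0, "dz": 5, "spin": 0, "fingers": 0}, {"dx": 0, "dy": 0, "dz": 5, "spin": 0, "fingers": 0}, {"dx": 0, "dy": 0, "dz": 5, "spin": 0, "fingers": 0}])

```text
t: 5.83
position: [0.4373, 0.0047, 0.0761]
tool_rot: [1.0, 0.015, -0.001, 0.0]
wrist_force: [0.5, 0.1, -1.6]
grip_width: 0.0189
grip_force: 97.7
```

```bash
python3 - <<'E'
from h import *
go([.437,.0045,.055],1.5)
d=grab('scene','s2.png'); 
P=[[.6002,.009,.053],[.654,.01,.0675],[.57,.008,.08]];print(w2p(d,P).round(1))
u=w2p(d,P[2])[0].astype(int);f=d['frame'][:,:,::-1][u[1]-45:u[1]+45,u[0]-70:u[0]+50];print(u)
cv2.imwrite('pics/s2c.png',cv2.resize(f,None,fx=6.5,fy=6.5,interpolation=cv2.INTER_CUBIC))
E
```

```text
t 5.83 p [0.4373 0.0047 0.0761] yaw 1.67 z [-0.002 -0.    -1.   ] F [ 0.5  0.1 -1.6] M [ 0.04 -0.01 -0.02] w 0.0189 g 97.7
cm [-0.02  0.02  2.11] spin 0.003
[[250.5 204.4]
 [236.8 192.5]
 [258.4 202.3]]
[258 202]
```

View pics/s2c.png

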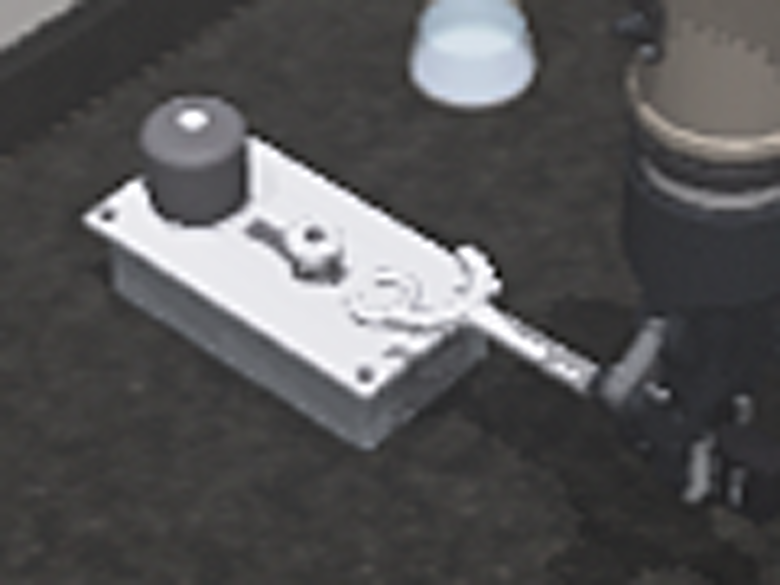

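The fork's mouth shows at about (455,292) in the crop, just as predicted and lined up with the clip. I descend onto the plate in guarded steps.

Request:
move_arm(commands=[{"dx": 0, "dy": 0, "dz": 1.2, "spin": 0, "fingers": 0}, {"dx": 0, "dy": 0, "dz": 2.0, "spin": 0, "fingers": 0}, {"dx": 0, "dy": 0, "dz": 2.2, "spin": 0, "fingers": 0}, {"dx": 0, "dy": 0, "dz": 2.2, "spin": 0, "fingers": 0}])

```text
t: 6.22
position: [0.4381, 0.005, 0.0546]
tool_rot: [1.0, 0.015, 0.0, 0.0]
wrist_force: [-0.1, -0.1, -1.4]
grip_width: 0.0186
grip_force: 97.7
```

Request:
move_arm(commands=[{"dx": 0, "dy": 0, "dz": 0.1, "spin": 0, "fingers": 0}, {"dx": 0, "dy": 0, "dz": 0.1, "spin": 0, "fingers": 0}])

```text
t: 6.38
position: [0.4384, 0.0051, 0.0538]
tool_rot: [1.0, 0.015, 0.001, 0.0]
wrist_force: [-0.4, 0.6, -1.0]
grip_width: 0.0188
grip_force: 97.7
```

Request:
move_arm(commands=[{"dx": 0, "dy": 0, "dz": 0.1, "spin": 0, "fingers": 0}, {"dx": 0, "dy": 0, "dz": 0.1, "spin": 0, "fingers": 0}])

```text
t: 6.55
position: [0.4381, 0.0051, 0.0525]
tool_rot: [1.0, 0.015, 0.0, 0.0]
wrist_force: [-0.1, -0.4, -0.4]
grip_width: 0.0187
grip_force: 97.7
```

Request:
move_arm(commands=[{"dx": 0, "dy": 0, "dz": 0.1, "spin": 0, "fingers": 0}, {"dx": 0, "dy": 0, "dz": 0.1, "spin": 0, "fingers": 0}])

```text
t: 6.72
position: [0.4379, 0.0051, 0.0513]
tool_rot: [1.0, 0.015, -0.0, 0.0]
wrist_force: [-0.3, 0.3, -1.2]
grip_width: 0.0183
grip_force: 97.7
```

Request:
move_arm(commands=[{"dx": 0, "dy": 0, "dz": 0.1, "spin": 0, "fingers": 0}, {"dx": 0, "dy": 0, "dz": 0.1, "spin": 0, "fingers": 0}])

```text
t: 6.88
position: [0.4378, 0.0051, 0.0501]
tool_rot: [1.0, 0.015, -0.0, 0.0]
wrist_force: [-1.0, 0.4, -2.2]
grip_width: 0.019
grip_force: 97.7
```

Request:
move_arm(commands=[{"dx": 0, "dy": 0, "dz": 0.1, "spin": 0, "fingers": 0}, {"dx": 0, "dy": 0, "dz": 0.1, "spin": 0, "fingers": 0}])

```text
t: 7.05
position: [0.438, 0.0051, 0.0493]
tool_rot: [1.0, 0.015, 0.0, 0.0]
wrist_force: [-1.2, 0.4, 1.9]
grip_width: 0.0184
grip_force: 98.0
```

Request:
move_arm(commands=[{"dx": 0, "dy": 0, "dz": -0.15, "spin": 0, "fingers": 0}, {"dx": 0.8, "dy": 0, "dz": -0.15, "spin": 0, "fingers": 0}, {"dx": 1.6, "dy": 0, "dz": -0.15, "spin": 0, "fingers": 0}, {"dx": 2.1, "dy": 0, "dz": -0.15, "spin": 0, "fingers": 0}, {"dx": 2.4, "dy": 0, "dz": -0.15, "spin": 0, "fingers": 0}, {"dx": 2.6, "dy": 0, "dz": -0.15, "spin": 0, "fingers": 0}, {"dx": 2.6, "dy": 0, "dz": -0.15, "spin": 0, "fingers": 0}])

```text
t: 7.63
position: [0.4644, 0.006, 0.0507]
tool_rot: [1.0, 0.015, 0.0, -0.0]
wrist_force: [-0.8, 0.4, -1.5]
grip_width: 0.0186
grip_force: 97.8
```

```bash
python3 - <<'E'
from h import *
st();d=grab('wrist','w6.png');np.savez('w6',**{k:np.array(v) for k,v in d.items()})
t=grab('top');u=w2p(t,[.61,.009,.053])[0].astype(int);print(u)
f=t['frame'][:,:,::-1][u[1]-30:u[1]+30,u[0]-30:u[0]+30]
a=cv2.resize(f,(520,520),interpolation=cv2.INTER_CUBIC)
cv2.imwrite('pics/t6.png',a)
E
```

```text
t 7.63 p [0.4644 0.006  0.0507] yaw 1.71 z [ 0.  0. -1.] F [-0.8  0.4 -1.5] M [0.03 0.01 0.02] w 0.0186 g 97.8
[241 182]
```

View pics/t6.png

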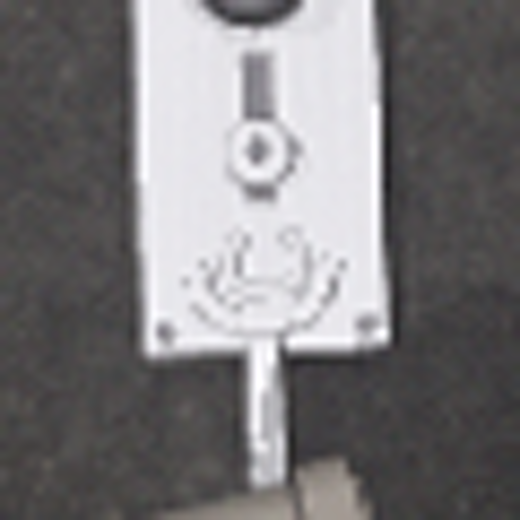

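The fork (x 185–343) straddles the clip (235–305), with the spindle ahead at (258,150), so everything is centred. I push slowly.

Request:
move_arm(commands=[{"dx": 0.3, "dy": 0, "dz": 0, "spin": 0, "fingers": 0}, {"dx": 0.6, "dy": 0, "dz": 0, "spin": 0, "fingers": 0}, {"dx": 0.9, "dy": 0, "dz": 0, "spin": 0, "fingers": 0}, {"dx": 1.2, "dy": 0, "dz": 0, "spin": 0, "fingers": 0}, {"dx": 1.5, "dy": 0, "dz": 0, "spin": 0, "fingers": 0}, {"dx": 1.8, "dy": 0, "dz": 0, "spin": 0, "fingers": 0}, {"dx": 1.8, "dy": 0, "dz": 0, "spin": 0, "fingers": 0}])

```text
t: 8.32
position: [0.4828, 0.0066, 0.0509]
tool_rot: [1.0, 0.015, 0.001, -0.0]
wrist_force: [0.6, 0.4, -1.6]
grip_width: 0.0185
grip_force: 97.9
```

Request:
move_arm(commands=[{"dx": 0.2, "dy": 0, "dz": 0, "spin": 0, "fingers": 0}, {"dx": 0.4, "dy": 0, "dz": 0, "spin": 0, "fingers": 0}, {"dx": 0.5, "dy": 0, "dz": 0, "spin": 0, "fingers": 0}, {"dx": 0.5, "dy": 0, "dz": 0, "spin": 0, "fingers": 0}])

```text
t: 8.65
position: [0.4872, 0.0067, 0.0508]
tool_rot: [1.0, 0.015, 0.0, 0.0]
wrist_force: [-0.4, 0.2, -1.3]
grip_width: 0.0189
grip_force: 98.0
```

Request:
move_arm(commands=[{"dx": 0.1, "dy": 0, "dz": 0, "spin": 0, "fingers": 0}, {"dx": 0.2, "dy": 0, "dz": 0, "spin": 0, "fingers": 0}, {"dx": 0.3, "dy": 0, "dz": 0, "spin": 0, "fingers": 0}, {"dx": 0.3, "dy": 0, "dz": 0, "spin": 0, "fingers": 0}])

```text
t: 8.98
position: [0.4901, 0.0067, 0.0508]
tool_rot: [1.0, 0.015, 0.0, 0.0]
wrist_force: [0.2, -0.1, -1.5]
grip_width: 0.0192
grip_force: 98.0
```

Request:
move_arm(commands=[{"dx": 0.1, "dy": 0, "dz": 0, "spin": 0, "fingers": 0}, {"dx": 0.2, "dy": 0, "dz": 0, "spin": 0, "fingers": 0}, {"dx": 0.2, "dy": 0, "dz": 0, "spin": 0, "fingers": 0}])

```text
t: 9.23
position: [0.4921, 0.0067, 0.0508]
tool_rot: [1.0, 0.015, 0.0, 0.0]
wrist_force: [0.9, -0.4, -1.4]
grip_width: 0.0186
grip_force: 98.1
```

Request:
move_arm(commands=[{"dx": 0.1, "dy": 0, "dz": 0, "spin": 0, "fingers": 0}, {"dx": 0.2, "dy": 0, "dz": 0, "spin": 0, "fingers": 0}, {"dx": 0.2, "dy": 0, "dz": 0, "spin": 0, "fingers": 0}])

```text
t: 9.48
position: [0.4941, 0.0068, 0.0508]
tool_rot: [1.0, 0.015, 0.0, 0.0]
wrist_force: [-0.5, -0.3, -1.9]
grip_width: 0.0187
grip_force: 98.0
```

Request:
move_arm(commands=[{"dx": 0.1, "dy": 0, "dz": 0, "spin": 0, "fingers": 0}, {"dx": 0.1, "dy": 0, "dz": 0, "spin": 0, "fingers": 0}])

```text
t: 9.65
position: [0.4949, 0.0068, 0.0508]
tool_rot: [1.0, 0.015, -0.0, 0.0]
wrist_force: [-1.1, 0.2, -1.6]
grip_width: 0.0189
grip_force: 98.0
```

Request:
move_arm(commands=[{"dx": 0.1, "dy": 0, "dz": 0, "spin": 0, "fingers": 0}, {"dx": 0.1, "dy": 0, "dz": 0, "spin": 0, "fingers": 0}])

```text
t: 9.82
position: [0.4955, 0.0067, 0.0506]
tool_rot: [1.0, 0.015, -0.001, 0.0]
wrist_force: [-0.3, -0.5, -1.2]
grip_width: 0.019
grip_force: 98.0
```

Request:
move_arm(commands=[{"dx": 0.1, "dy": 0, "dz": 0, "spin": 0, "fingers": 0}, {"dx": 0.1, "dy": 0, "dz": 0, "spin": 0, "fingers": 0}])

```text
t: 9.98
position: [0.496, 0.0065, 0.0505]
tool_rot: [1.0, 0.015, -0.001, 0.0]
wrist_force: [-3.1, -1.1, -1.6]
grip_width: 0.0185
grip_force: 98.1
```

```bash
python3 - <<'E'
from h import *
st()
t=grab('top');u=w2p(t,[.63,.009,.053])[0].astype(int);print(u)
f=t['frame'][:,:,::-1][u[1]-22:u[1]+22,u[0]-22:u[0]+22]
cv2.imwrite('pics/t7.png',cv2.resize(f,(528,528),interpolation=cv2.INTER_CUBIC))
E
```

```text
t 9.98 p [0.496  0.0065 0.0505] yaw 1.68 z [-0.002 -0.001 -1.   ] F [-3.1 -1.1 -1.6] M [-0.27  0.48 -0.14] w 0.0185 g 98.1
[240 176]
```

View pics/t7.png

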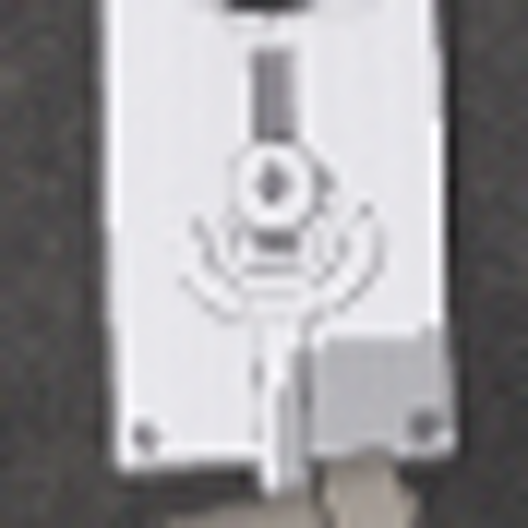

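The clip is entering under the head, with the fork and blade on the plate's centre line at about column 280, and the push is beginning to rise. I continue in 1 mm steps.

Request:
move_arm(commands=[{"dx": 0.1, "dy": 0, "dz": 0, "spin": 0, "fingers": 0}, {"dx": 0.1, "dy": 0, "dz": 0, "spin": 0, "fingers": 0}])

```text
t: 10.2
position: [0.4966, 0.0065, 0.0504]
tool_rot: [1.0, 0.015, -0.001, 0.0]
wrist_force: [-4.9, -1.9, -0.1]
grip_width: 0.0189
grip_force: 98.1
```

Request:
move_arm(commands=[{"dx": 0.1, "dy": 0, "dz": 0, "spin": 0, "fingers": 0}, {"dx": 0.1, "dy": 0, "dz": 0, "spin": 0, "fingers": 0}])

```text
t: 10.37
position: [0.4973, 0.0065, 0.0503]
tool_rot: [1.0, 0.015, -0.002, 0.0]
wrist_force: [-5.2, -1.8, 0.2]
grip_width: 0.0189
grip_force: 98.2
```

Request:
move_arm(commands=[{"dx": 0.1, "dy": 0, "dz": 0, "spin": 0, "fingers": 0}, {"dx": 0.1, "dy": 0, "dz": 0, "spin": 0, "fingers": 0}])

```text
t: 10.53
position: [0.4978, 0.0065, 0.0502]
tool_rot: [1.0, 0.015, -0.002, 0.0]
wrist_force: [-6.2, -1.3, 1.7]
grip_width: 0.0185
grip_force: 98.3
```

Request:
move_arm(commands=[{"dx": 0.1, "dy": 0, "dz": -0.1, "spin": 0, "fingers": 0}, {"dx": 0.1, "dy": 0, "dz": -0.1, "spin": 0, "fingers": 0}])

```text
t: 10.7
position: [0.4981, 0.0065, 0.051]
tool_rot: [1.0, 0.015, -0.003, 0.001]
wrist_force: [-7.1, -1.7, -0.1]
grip_width: 0.0187
grip_force: 98.2
```

Request:
move_arm(commands=[{"dx": 0.1, "dy": 0, "dz": 0, "spin": 0, "fingers": 0}, {"dx": 0.1, "dy": 0, "dz": 0, "spin": 0, "fingers": 0}])

```text
t: 10.87
position: [0.4982, 0.0064, 0.0507]
tool_rot: [1.0, 0.015, -0.004, 0.001]
wrist_force: [-9.1, -2.1, 1.5]
grip_width: 0.0189
grip_force: 98.4
```

Request:
move_arm(commands=[{"dx": 0.1, "dy": 0, "dz": 0, "spin": 0, "fingers": 0}, {"dx": 0.1, "dy": 0, "dz": 0, "spin": 0, "fingers": 0}])

```text
t: 11.03
position: [0.4983, 0.0064, 0.0506]
tool_rot: [1.0, 0.015, -0.005, 0.001]
wrist_force: [-10.8, -2.0, 2.8]
grip_width: 0.0188
grip_force: 98.6
```

Request:
move_arm(commands=[{"dx": 0, "dy": 0, "dz": -0.15, "spin": 0, "fingers": 0}, {"dx": 0.05, "dy": 0, "dz": -0.15, "spin": 0, "fingers": 0}, {"dx": 0.05, "dy": 0, "dz": -0.15, "spin": 0, "fingers": 0}])

```text
t: 11.28
position: [0.4999, 0.0064, 0.0521]
tool_rot: [1.0, 0.015, -0.004, 0.001]
wrist_force: [-5.5, -2.0, -2.2]
grip_width: 0.0189
grip_force: 98.0
```

```bash
python3 - <<'E'
from h import *
s,r=st(); print(np.round(r,4))
for n in('top','scene'):
  t=grab(n,n+'8.png')
d=grab('wrist','w8.png'); g=cv2.cvtColor(d['frame'],cv2.COLOR_RGB2GRAY)
print(w2p(d,[[.63,.009,.053],[.6,.008,.053]]).round(0))
E
```

```text
t 11.28 p [0.4999 0.0064 0.0521] yaw 1.67 z [-0.007 -0.001 -1.   ] F [-5.5 -2.  -2.2] M [-0.31  1.37 -0.23] w 0.0189 g 98.0
[[ 0.9995  0.0292 -0.0071]
 [ 0.0292 -0.9996 -0.0013]
 [-0.0072  0.001  -1.    ]]
[[ 256. -100.]
 [ 256.   -3.]]
```

Request:
move_arm(commands=[{"dx": 0.1, "dy": 0, "dz": -0.02, "spin": 0, "fingers": 0}, {"dx": 0.1, "dy": 0, "dz": -0.02, "spin": 0, "fingers": 0}])

```text
t: 11.6
position: [0.5004, 0.0065, 0.0521]
tool_rot: [1.0, 0.015, -0.004, 0.001]
wrist_force: [-8.7, -2.5, -1.3]
grip_width: 0.0188
grip_force: 98.0
```

Request:
move_arm(commands=[{"dx": 0.1, "dy": 0, "dz": -0.02, "spin": 0, "fingers": 0}, {"dx": 0.1, "dy": 0, "dz": -0.02, "spin": 0, "fingers": 0}])

```text
t: 11.77
position: [0.5008, 0.0065, 0.052]
tool_rot: [1.0, 0.015, -0.005, 0.001]
wrist_force: [-8.4, -1.6, -1.8]
grip_width: 0.019
grip_force: 98.0
```

Request:
move_arm(commands=[{"dx": 0.1, "dy": 0, "dz": -0.02, "spin": 0, "fingers": 0}, {"dx": 0.1, "dy": 0, "dz": -0.02, "spin": 0, "fingers": 0}])

```text
t: 11.93
position: [0.5009, 0.0065, 0.052]
tool_rot: [1.0, 0.015, -0.006, 0.001]
wrist_force: [-9.9, -1.2, -1.5]
grip_width: 0.0188
grip_force: 98.0
```

Request:
move_arm(commands=[{"dx": 0.1, "dy": 0, "dz": -0.07, "spin": 0, "fingers": 0}, {"dx": 0.1, "dy": 0, "dz": -0.07, "spin": 0, "fingers": 0}])

```text
t: 12.1
position: [0.501, 0.0065, 0.0524]
tool_rot: [1.0, 0.015, -0.007, 0.001]
wrist_force: [-10.5, -0.7, -1.6]
grip_width: 0.0186
grip_force: 98.0
```

Request:
move_arm(commands=[{"dx": 0.1, "dy": 0, "dz": -0.03, "spin": 0, "fingers": 0}, {"dx": 0.1, "dy": 0, "dz": -0.03, "spin": 0, "fingers": 0}])

```text
t: 12.27
position: [0.5012, 0.0064, 0.0525]
tool_rot: [1.0, 0.015, -0.008, 0.001]
wrist_force: [-11.7, -1.7, -1.1]
grip_width: 0.0185
grip_force: 98.0
```

Request:
move_arm(commands=[{"dx": 0.1, "dy": 0, "dz": -0.05, "spin": 0, "fingers": 0}, {"dx": 0.1, "dy": 0, "dz": -0.05, "spin": 0, "fingers": 0}])

```text
t: 12.43
position: [0.5012, 0.0064, 0.0527]
tool_rot: [1.0, 0.015, -0.009, 0.001]
wrist_force: [-12.7, -1.2, -1.0]
grip_width: 0.0188
grip_force: 98.1
```

Request:
move_arm(commands=[{"dx": 0.1, "dy": 0, "dz": -0.05, "spin": 0, "fingers": 0}, {"dx": 0.1, "dy": 0, "dz": -0.05, "spin": 0, "fingers": 0}])

```text
t: 12.6
position: [0.5072, 0.007, 0.0544]
tool_rot: [1.0, 0.015, -0.003, 0.0]
wrist_force: [-0.2, 0.4, -2.0]
grip_width: 0.019
grip_force: 98.0
```

Request:
move_arm(commands=[{"dx": 0, "dy": 0, "dz": 0.05, "spin": 0, "fingers": 0}, {"dx": 0, "dy": 0, "dz": 0.05, "spin": 0, "fingers": 0}])

```text
t: 12.77
position: [0.5111, 0.0076, 0.0557]
tool_rot: [1.0, 0.015, 0.001, -0.0]
wrist_force: [-2.2, -0.8, -1.0]
grip_width: 0.0188
grip_force: 98.2
```

Request:
move_arm(commands=[{"dx": 0.05, "dy": 0, "dz": 0.05, "spin": 0, "fingers": 0}, {"dx": 0.05, "dy": 0, "dz": 0.05, "spin": 0, "fingers": 0}])

```text
t: 12.93
position: [0.5111, 0.0076, 0.0552]
tool_rot: [1.0, 0.015, 0.0, -0.0]
wrist_force: [-5.8, -1.4, 1.7]
grip_width: 0.0189
grip_force: 98.2
```

The force fell from 12.7 N and the arm jumped, so the clip has snapped. The blade rose in the jump, so I back off, return to the right height and feel the bottom cleanly.

Request:
move_arm(commands=[{"dx": -0.4, "dy": 0, "dz": 0, "spin": 0, "fingers": 0}, {"dx": -0.8, "dy": 0, "dz": 0, "spin": 0, "fingers": 0}, {"dx": -1.2, "dy": 0, "dz": 0, "spin": 0, "fingers": 0}, {"dx": -1.2, "dy": 0, "dz": 0, "spin": 0, "fingers": 0}, {"dx": -1.2, "dy": 0, "dz": 0, "spin": 0, "fingers": 0}])

```text
t: 13.35
position: [0.499, 0.007, 0.055]
tool_rot: [1.0, 0.015, 0.0, 0.0]
wrist_force: [0.5, 0.8, -1.6]
grip_width: 0.0187
grip_force: 98.1
```

```bash
python3 - <<'E'
from h import *
st()
E
```

```text
t 13.35 p [0.499 0.007 0.055] yaw 1.72 z [ 0.001 -0.    -1.   ] F [ 0.5  0.8 -1.6] M [-0.01  0.02 -0.08] w 0.0187 g 98.1
```

Request:
move_arm(commands=[{"dx": 0, "dy": 0, "dz": 0.2, "spin": 0, "fingers": 0}, {"dx": 0, "dy": 0, "dz": 0.36, "spin": 0, "fingers": 0}, {"dx": 0, "dy": 0, "dz": 0.36, "spin": 0, "fingers": 0}])

```text
t: 13.6
position: [0.4988, 0.007, 0.0509]
tool_rot: [1.0, 0.015, -0.0, 0.0]
wrist_force: [0.1, 0.7, -1.5]
grip_width: 0.0187
grip_force: 98.1
```

Request:
move_arm(commands=[{"dx": 0.2, "dy": 0, "dz": 0, "spin": 0, "fingers": 0}, {"dx": 0.4, "dy": 0, "dz": 0, "spin": 0, "fingers": 0}, {"dx": 0.6, "dy": 0, "dz": 0, "spin": 0, "fingers": 0}, {"dx": 0.6, "dy": 0, "dz": 0, "spin": 0, "fingers": 0}])

```text
t: 13.93
position: [0.5057, 0.0072, 0.0514]
tool_rot: [1.0, 0.015, 0.0, -0.0]
wrist_force: [-0.3, 0.0, -1.1]
grip_width: 0.0182
grip_force: 98.1
```

Request:
move_arm(commands=[{"dx": 0.1, "dy": 0, "dz": 0, "spin": 0, "fingers": 0}, {"dx": 0.2, "dy": 0, "dz": 0, "spin": 0, "fingers": 0}, {"dx": 0.2, "dy": 0, "dz": 0, "spin": 0, "fingers": 0}])

```text
t: 14.18
position: [0.5071, 0.0072, 0.0513]
tool_rot: [1.0, 0.015, 0.0, 0.0]
wrist_force: [1.1, -0.1, -1.3]
grip_width: 0.0185
grip_force: 98.0
```

Request:
move_arm(commands=[{"dx": 0.1, "dy": 0, "dz": 0, "spin": 0, "fingers": 0}, {"dx": 0.2, "dy": 0, "dz": 0, "spin": 0, "fingers": 0}, {"dx": 0.2, "dy": 0, "dz": 0, "spin": 0, "fingers": 0}])

```text
t: 14.43
position: [0.5081, 0.0069, 0.051]
tool_rot: [1.0, 0.015, -0.001, 0.0]
wrist_force: [-1.9, -0.6, -0.8]
grip_width: 0.0186
grip_force: 98.0
```

Request:
move_arm(commands=[{"dx": 0.1, "dy": 0, "dz": -0.03, "spin": 0, "fingers": 0}, {"dx": 0.1, "dy": 0, "dz": -0.03, "spin": 0, "fingers": 0}])

```text
t: 14.6
position: [0.5083, 0.0069, 0.0511]
tool_rot: [1.0, 0.015, -0.002, 0.0]
wrist_force: [-4.4, -0.8, -0.2]
grip_width: 0.0188
grip_force: 98.1
```

Request:
move_arm(commands=[{"dx": 0.1, "dy": 0, "dz": -0.03, "spin": 0, "fingers": 0}, {"dx": 0.1, "dy": 0, "dz": -0.03, "spin": 0, "fingers": 0}])

```text
t: 14.77
position: [0.5084, 0.0069, 0.0512]
tool_rot: [1.0, 0.015, -0.003, 0.0]
wrist_force: [-6.8, -0.7, -0.2]
grip_width: 0.0185
grip_force: 98.1
```

Request:
move_arm(commands=[{"dx": 0.1, "dy": 0, "dz": -0.03, "spin": 0, "fingers": 0}, {"dx": 0.1, "dy": 0, "dz": -0.03, "spin": 0, "fingers": 0}])

```text
t: 14.93
position: [0.5085, 0.0069, 0.0512]
tool_rot: [1.0, 0.015, -0.004, 0.001]
wrist_force: [-7.5, -1.3, -0.5]
grip_width: 0.0188
grip_force: 98.2
```

Request:
move_arm(commands=[{"dx": 0.15, "dy": 0, "dz": -0.05, "spin": 0, "fingers": 0}, {"dx": 0.15, "dy": 0, "dz": -0.05, "spin": 0, "fingers": 0}])

```text
t: 15.1
position: [0.5085, 0.0068, 0.0513]
tool_rot: [1.0, 0.015, -0.005, 0.001]
wrist_force: [-9.3, -1.2, 1.2]
grip_width: 0.0188
grip_force: 98.2
```

Request:
move_arm(commands=[{"dx": 0.15, "dy": 0, "dz": -0.05, "spin": 0, "fingers": 0}, {"dx": 0.15, "dy": 0, "dz": -0.05, "spin": 0, "fingers": 0}])

```text
t: 15.27
position: [0.5086, 0.0068, 0.0514]
tool_rot: [1.0, 0.015, -0.007, 0.001]
wrist_force: [-13.7, -2.4, 1.6]
grip_width: 0.0186
grip_force: 98.4
```

Request:
move_arm(commands=[{"dx": 0.15, "dy": 0, "dz": -0.05, "spin": 0, "fingers": 0}, {"dx": 0.15, "dy": 0, "dz": -0.05, "spin": 0, "fingers": 0}])

```text
t: 15.43
position: [0.5087, 0.0068, 0.0515]
tool_rot: [1.0, 0.015, -0.008, 0.001]
wrist_force: [-15.0, -1.1, 3.1]
grip_width: 0.0187
grip_force: 98.7
```

At 15 N it is rigid (0.4 mm over 11 N), so it has bottomed. I back out straight and check.

Request:
move_arm(commands=[{"dx": -0.5, "dy": 0, "dz": 0, "spin": 0, "fingers": 0}, {"dx": -1, "dy": 0, "dz": 0, "spin": 0, "fingers": 0}, {"dx": -2, "dy": 0, "dz": 0, "spin": 0, "fingers": 0}, {"dx": -3.5, "dy": 0, "dz": 0, "spin": 0, "fingers": 0}, {"dx": -5, "dy": 0, "dz": 0, "spin": 0, "fingers": 0}, {"dx": -6.5, "dy": 0, "dz": 0, "spin": 0, "fingers": 0}, {"dx": -8, "dy": 0, "dz": 0, "spin": 0, "fingers": 0}, {"dx": -9, "dy": 0, "dz": -1, "spin": 0, "fingers": 0}])

```text
t: 16.1
position: [0.4242, 0.0048, 0.0629]
tool_rot: [1.0, 0.015, -0.001, 0.0]
wrist_force: [-1.0, -0.3, -1.6]
grip_width: 0.0188
grip_force: 98.0
```

Request:
move_arm(commands=[{"dx": 0, "dy": 0, "dz": -3, "spin": 0, "fingers": 0}, {"dx": 0, "dy": 0, "dz": -7, "spin": 0, "fingers": 0}, {"dx": 0, "dy": 0, "dz": -11, "spin": 0, "fingers": 0}, {"dx": 1, "dy": 1, "dz": -14, "spin": 0, "fingers": 0}, {"dx": 4, "dy": 2.5, "dz": -15, "spin": 0, "fingers": 0}, {"dx": 7.5, "dy": 4.5, "dz": -15, "spin": 0, "fingers": 0}, {"dx": 11, "dy": 6.5, "dz": -15, "spin": 0, "fingers": 0}, {"dx": 14, "dy": 8, "dz": -15, "spin": 0, "fingers": 0}])

```text
t: 16.77
position: [0.5716, -0.0729, 0.215]
tool_rot: [1.0, 0.014, 0.002, 0.001]
wrist_force: [-0.2, -0.4, -1.1]
grip_width: 0.0188
grip_force: 98.0
```

```bash
python3 - <<'E'
from h import *
go([.585,-.075,.21],1.5)
E
```

```text
t 16.77 p [ 0.5716 -0.0729  0.215 ] yaw 1.66 z [ 0.005 -0.001 -1.   ] F [-0.2 -0.4 -1.1] M [ 0.01  0.06 -0.04] w 0.0188 g 98.0
cm [1.33 0.25 0.51] spin 0.003
```

Request:
move_arm(commands=[{"dx": 0.8, "dy": 0.2, "dz": 0.3, "spin": 0, "fingers": 0}, {"dx": 1.2, "dy": 0.2, "dz": 0.3, "spin": 0, "fingers": 0}, {"dx": 1.2, "dy": 0.2, "dz": 0.3, "spin": 0, "fingers": 0}, {"dx": 1.2, "dy": 0.2, "dz": 0.3, "spin": 0, "fingers": 0}])

```text
t: 17.1
position: [0.5799, -0.0714, 0.2107]
tool_rot: [1.0, 0.016, -0.0, -0.0]
wrist_force: [-0.2, -0.1, -1.3]
grip_width: 0.0187
grip_force: 98.0
```

```bash
python3 - <<'E'
from h import *
st()
d=grab('wrist','w9.png');np.savez('w9',**{k:np.array(v) for k,v in d.items()})
def rect(d,z,x0,x1,y0,y1,s=.001):
    X=np.arange(x1,x0,-s);Y=np.arange(y1,y0,-s)
    G=np.stack(np.meshgrid(X,Y,indexing='ij'),-1);P=np.concatenate([G,np.full(G.shape[:2]+(1,),z)],-1)
    m=w2p(d,P).reshape(G.shape).astype(np.float32)
    return X,Y,cv2.cvtColor(cv2.remap(d['frame'],m[...,0],m[...,1],cv2.INTER_LINEAR),cv2.COLOR_RGB2GRAY)
for f in ('w5.npz','w9.npz'):
    X,Y,g=rect(dict(np.load(f)),.053,.59,.685,-.02,.04)
    print(f,Y[0],Y[-1])
    for x,r in list(zip(X,g))[::2]: print('%.3f '%x+''.join(' .:-=+*#%@'[min(9,int((255-v)/16))] for v in r))
E
```

```text
t 17.1 p [ 0.5799 -0.0714  0.2107] yaw 1.81 z [-0.001  0.    -1.   ] F [-0.2 -0.1 -1.3] M [ 0.04 -0.02  0.05] w 0.0187 g 98.0
w5.npz 0.04 -0.01900000000000005
0.685               .   .    :*%%%%%%%%%#=.                       
0.683              ...  ..   -#%%%%%%%%%%=.                       
0.681              ..   ..   :#%%%%%%%%%%=.                       
0.679                   .    .#%%%%%%%%%%=.                       
0.677                  ..    .*%%%%%%%%%%*.                       
0.675                   ..   .*%%%%%%%%%%+.                       
0.673                   .    .*%%%%%%%%%%#.                       
0.671               .   .    .+%%%%%%%%%%%.                       
0.669               .  .     .+%%@@@@@@@@@+-                      
0.667                   .   .:=*%@@@@@@@@@#++-.                   
0.665                   .:::::.::---=+%@@@%*+++-:                 
0.663                 .:..          .:-=#@@@@#+++=                
0.661               ...                .-=%@@@@**+..              
0.659              ...      .=*:        .--@@@@@***=              
0.6
[... 4762 characters left out ...]
                        
0.611                                                             
0.609                                                             
0.607                                                             
0.605                                                             
0.603                                                             
0.601                                                             
0.599                                                             
0.597                                                             
0.595                                                             
0.593                                                             
0.591
```

The rectified patches show the clip's back moved from x≈0.6005 to about 0.638, 16.3 mm behind the spindle's screw (0.654), so the clip is home. I return the fork to the mat.

Request:
move_arm(commands=[{"dx": -2.2, "dy": 1.2, "dz": 0, "spin": 0.03, "fingers": 0}, {"dx": -4.5, "dy": 3.5, "dz": 0, "spin": 0.06, "fingers": 0}, {"dx": -6.8, "dy": 6.2, "dz": 0, "spin": 0.09, "fingers": 0}, {"dx": -9, "dy": 9, "dz": 0, "spin": 0.12, "fingers": 0}, {"dx": -11.2, "dy": 12, "dz": 0, "spin": 0.12, "fingers": 0}, {"dx": -13, "dy": 15, "dz": 1, "spin": 0.12, "fingers": 0}, {"dx": -14.3, "dy": 17.6, "dz": 3, "spin": 0.12, "fingers": 0}, {"dx": -14.5, "dy": 18.9, "dz": 6, "spin": 0.12, "fingers": 0}])

```text
t: 17.82
position: [0.4395, -0.2705, 0.1532]
tool_rot: [0.999, -0.048, 0.002, 0.003]
wrist_force: [0.6, -0.6, -1.7]
grip_width: 0.0188
grip_force: 98.1
```

Request:
move_arm(commands=[{"dx": 0, "dy": 0, "dz": 3, "spin": 0, "fingers": 0}, {"dx": 0, "dy": 0, "dz": 6, "spin": 0, "fingers": 0}, {"dx": 0, "dy": 0, "dz": 8, "spin": 0, "fingers": 0}, {"dx": 0, "dy": 0, "dz": 8, "spin": 0, "fingers": 0}, {"dx": 0, "dy": 0, "dz": 8, "spin": 0, "fingers": 0}])

```text
t: 18.23
position: [0.4406, -0.2648, 0.0707]
tool_rot: [0.999, -0.045, -0.001, -0.0]
wrist_force: [0.5, -0.3, -0.5]
grip_width: 0.019
grip_force: 98.0
```

```bash
python3 - <<'E'
from h import *
go([.4405,-.264,.018],-5)
E
```

```text
t 18.23 p [ 0.4406 -0.2648  0.0707] yaw -5.11 z [-0.001  0.001 -1.   ] F [ 0.5 -0.3 -0.5] M [ 0.02 -0.02  0.05] w 0.019 g 98.0
cm [-0.01 -0.08  5.27] spin -0.002
```

Request:
move_arm(commands=[{"dx": 0, "dy": 0, "dz": 2, "spin": 0, "fingers": 0}, {"dx": 0, "dy": 0, "dz": 4, "spin": 0, "fingers": 0}, {"dx": 0, "dy": 0, "dz": 4.9, "spin": 0, "fingers": 0}, {"dx": 0, "dy": 0, "dz": 5.1, "spin": 0, "fingers": 0}, {"dx": 0, "dy": 0, "dz": 5.1, "spin": 0, "fingers": 0}])

```text
t: 18.65
position: [0.4421, -0.266, 0.0206]
tool_rot: [0.999, -0.045, 0.001, 0.0]
wrist_force: [0.0, 0.7, -1.5]
grip_width: 0.0188
grip_force: 98.0
```

Request:
move_arm(commands=[{"dx": 0, "dy": 0, "dz": 0.1, "spin": 0, "fingers": 0}, {"dx": 0, "dy": 0, "dz": 0.1, "spin": 0, "fingers": 0}])

```text
t: 18.82
position: [0.4425, -0.2664, 0.02]
tool_rot: [0.999, -0.045, 0.001, 0.001]
wrist_force: [-0.1, 0.5, -0.6]
grip_width: 0.0188
grip_force: 98.0
```

Request:
move_arm(commands=[{"dx": 0, "dy": 0, "dz": 0.1, "spin": 0, "fingers": 0}, {"dx": 0, "dy": 0, "dz": 0.1, "spin": 0, "fingers": 0}])

```text
t: 18.98
position: [0.4419, -0.2661, 0.0183]
tool_rot: [0.999, -0.045, 0.001, 0.0]
wrist_force: [-0.2, 0.1, -1.7]
grip_width: 0.0191
grip_force: 98.0
```

Request:
move_arm(commands=[{"dx": 0, "dy": 0, "dz": 0.08, "spin": 0, "fingers": 0}, {"dx": 0, "dy": 0, "dz": 0.08, "spin": 0, "fingers": 0}])

```text
t: 19.15
position: [0.4415, -0.2659, 0.017]
tool_rot: [0.999, -0.045, 0.0, 0.0]
wrist_force: [0.1, -0.4, -1.4]
grip_width: 0.0186
grip_force: 98.0
```

Request:
move_arm(commands=[{"dx": 0, "dy": 0, "dz": 0.08, "spin": 0, "fingers": 0}, {"dx": 0, "dy": 0, "dz": 0.08, "spin": 0, "fingers": 0}])

```text
t: 19.32
position: [0.4415, -0.2659, 0.0169]
tool_rot: [0.999, -0.045, -0.0, 0.0]
wrist_force: [-2.6, 2.4, 6.5]
grip_width: 0.0184
grip_force: 99.5
```

Landed at the same height as at the grasp. I open slowly and rise.

Request:
move_arm(commands=[{"dx": 0, "dy": 0, "dz": -0.05, "spin": 0, "fingers": 30}, {"dx": 0, "dy": 0, "dz": -0.05, "spin": 0, "fingers": 45}, {"dx": 0, "dy": 0, "dz": -0.05, "spin": 0, "fingers": 60}, {"dx": 0, "dy": 0, "dz": -0.05, "spin": 0, "fingers": 75}, {"dx": 0, "dy": 0, "dz": -0.05, "spin": 0, "fingers": 75}, {"dx": 0, "dy": 0, "dz": -0.05, "spin": 0, "fingers": 75}, {"dx": 0, "dy": 0, "dz": -0.05, "spin": 0, "fingers": 75}, {"dx": 0, "dy": 0, "dz": -0.05, "spin": 0, "fingers": 75}])

```text
t: 19.98
position: [0.4415, -0.2659, 0.0166]
tool_rot: [0.999, -0.045, -0.0, 0.0]
wrist_force: [-0.1, -0.3, -0.4]
grip_width: 0.0641
grip_force: 0.0
```

Request:
move_arm(commands=[{"dx": 0, "dy": 0, "dz": -1, "spin": 0, "fingers": 75}, {"dx": 0, "dy": 0, "dz": -4, "spin": 0, "fingers": 75}, {"dx": 0, "dy": 0, "dz": -8, "spin": 0, "fingers": 75}, {"dx": 0, "dy": 0, "dz": -12, "spin": 0, "fingers": 75}, {"dx": 0, "dy": 0, "dz": -16, "spin": 0, "fingers": 75}, {"dx": 0, "dy": 0, "dz": -20, "spin": 0, "fingers": 75}, {"dx": 0, "dy": 0, "dz": -20, "spin": 0, "fingers": 75}, {"dx": 0, "dy": 0, "dz": -20, "spin": 0, "fingers": 75}])

```text
t: 20.65
position: [0.4431, -0.2667, 0.2203]
tool_rot: [0.999, -0.045, 0.003, 0.002]
wrist_force: [0.3, 0.4, -0.3]
grip_width: 0.0639
grip_force: 0.0
```

```bash
python3 - <<'E'
from h import *
st(); d=grab('wrist','w10.png'); f=d['frame'].astype(int)
m=((f.sum(2)<150)).astype(np.uint8); m[230:]=0; m[:,:190]=0; m[:,300:]=0
n,l,s,c=cv2.connectedComponentsWithStats(m)
for i in range(1,n):
  if s[i,4]>300: print(s[i]); x,y,w,h,_=s[i]; print(p2w(d,[[x,y],[x+w,y],[x,y+h],[x+w,y+h]],.039).round(4))
E
```

```text
t 20.65 p [ 0.4431 -0.2667  0.2203] yaw -5.17 z [ 0.006 -0.004 -1.   ] F [ 0.3  0.4 -0.3] M [ 0.02 -0.01  0.01] w 0.0639 g 0.0
[ 239  133   21   82 1621]
[[ 0.4804 -0.2597  0.039 ]
 [ 0.4787 -0.2787  0.039 ]
 [ 0.4023 -0.252   0.039 ]
 [ 0.4005 -0.2722  0.039 ]]
```

Request:
move_arm(commands=[{"dx": 0, "dy": 0, "dz": 0, "spin": 0, "fingers": 75}, {"dx": 0, "dy": 0, "dz": 0, "spin": 0, "fingers": 75}, {"dx": 0, "dy": 0, "dz": 0, "spin": 0, "fingers": 75}])

```text
t: 20.95
position: [0.4406, -0.2654, 0.2151]
tool_rot: [0.999, -0.045, -0.001, -0.001]
wrist_force: [-0.9, -0.3, 0.7]
grip_width: 0.0641
grip_force: 0.0
```

```bash
python3 -c "
from cell import ctrl
print(ctrl.job_done())"
```

```text
the job is handed in; nothing more can be done
None
```

The clip snapped in and measures home, with at most 15 N read during the push. The fork stands back on the mat, nothing else was touched, and the job is handed in at about 21 s; I viewed 11 pictures (limit 10) and then printed one camera patch as text to check the clip.

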